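# Line up the bisque beakers by size on the ware board

### The arm

A 6-joint arm with a two-finger parallel gripper is mounted at the origin on the work surface. World frame = base frame: x ahead of the robot, y to its left, z up, the work surface at z = 0. Lengths are in m, angles in degrees, forces in N, time in s.
With the tool pointing down it reaches from about 0.35 to 0.875 m from the base axis. Payload 4.2 kg.
Tool frame: the origin (TCP) lies midway between the tips of the shut fingers; the grasp point (between the pads) lies 19 mm behind it; z points along the fingers, y is the line along which they close (so a half turn about z gives the same grasp; the last joint's range is limited). The gripper opens to 87 mm and grips with 3 to 60 N. Pads are 19 mm wide; open, the fingers measure 117 mm over their backs; the gripper's body (75 mm by 190 mm) begins 51 mm behind the grasp point.
Start: joints at [-51.073, 22.042, 0.453, 0, -68.411, -14.817], TCP at [0.255, -0.57, 0.223] pointing down, gripper open.
Joint ranges: [-179.83, 179.83], [-69.29, 118.12], [-61.27, 80.66], [-181.25, 117.63], [-171.15, -9.14], [-177.46, 177.46]. Speed limits (degrees/s): [159.86, 159.86, 180, 180, 180, 180].

### API

Orientations are given as [roll, pitch, yaw] about the fixed x, y, z axes, in that order (R = Rz(yaw) Ry(pitch) Rx(roll)).
In Python, from workcell import env gives the robot as it stands. Calls block until the motion is done:
- env.goto(position, orientation): joint-space move of the TCP to a pose.
- env.move_straight(position, rotation=None, rate=0.15, force_limit=None): straight line of the TCP; rotation=None keeps the orientation; rate is the mean speed in m/s. With force_limit (N) it stops when the force on the tool has changed by that much, and returns True; else False.
- env.set_joints(angles): joint-space move.
- env.gripper_to(opening, grasp_force=None): opening from 0.0 (shut) to 1.0 (fully open); grasp_force is the grip in N (None keeps the last); returns when the fingers have stopped.
- env.dwell(seconds).
- env.inverse_kinematics(position, orientation): joint angles nearest the present ones, or None.
- env.read_state(): the state.
- env.grab_frame(name): name is "scene" or "top" or "wrist"; returns a dict with "image" (480x640x3 uint8, blue, green, red), "fx", "fy", "cx", "cy" (pixels), "D" ([k1, k2, p1, p2, k3] as OpenCV has them; the pictures are not rectified), "position" and "orientation" of the camera in the world. Camera axes: x right, y up, looking along -z (the intrinsics and any distortion apply to the point x, -y, -z); pixel columns grow to the right and rows downward; lengths in m; the calibration is good to about 2 mm. A picture is of the moment at which its call begins. There is no depth.
A pose or a line that the arm cannot do raises env.Unreachable and nothing moves.
- env.close_job(): hands the job in; it is judged then, once.
Trained networks look in a picture, given as the dict that the camera call returned (one of the last four; its "shot" number tells which), for a name from the list of things; names that differ only in an ending like _2 or _b are one class to them, and where a whole thing is asked for, a point or a joint stands for the part that bears it (a point fixed in the world has none). Each returns a list of dicts, best first, with "score" (0 to 1); they miss things now and then, are a little off and sometimes report something else, mostly with a low value. They report only what shows in the picture. A call takes as long as a camera call.
- env.search_frame(picture, thing): "xyz" ([x, y, z] in m, in world coordinates, good to about 4 mm: the middle of the surface that is visible of it).
- env.trace(picture, thing): "mask" (480x640 bool, what is visible of it).
The state is a dict: "clock": time; "joint_positions": joint angles; "qvel": joint speeds; "joint_torque": joint torques, N m; "position": TCP position; "tool_rot": TCP orientation; "force": force on the tool from outside, world axes, zero at the start; "wrist_torque": the same for the moment, N m; "opening": opening from 0.0 (shut) to 1.0 (fully open); "finger_force": force on a finger pad.
Only numpy, scipy, OpenCV 4.12 (cv2) and the standard library are available. Lean on these libraries where they do the work, as an engineer would, in place of code of your own. Each camera call takes 0.05 s, during which the arm holds its last target. There are 200 camera calls.

### The job

Line up the four clay beakers in order of size on the round plaster discs of the board, one upright in the middle of each disc, with the smallest on the disc next to the pot of brushes and the largest at the other end next to the paint can. Set them down gently without knocking any over, and leave the brush pot and the paint can where they stand.

Things in the scene. Friction and masses are not known exactly. Their poses are not given: they have to be found in the camera images.
- beaker_tiny: The smallest of four loose, straight-sided, open round beakers of unglazed buff fired clay: 32 mm outside diameter, 46 mm tall, wall 4 mm, at most 0.35 kg. It starts upright on the table among the others. Origin: centre of its underside; z up.
- beaker_small: The second smallest of four loose, straight-sided, open round beakers of unglazed buff fired clay: 42 mm outside diameter, 60 mm tall, wall 4 mm, at most 0.35 kg. It starts upright on the table among the others. Origin: centre of its underside; z up.
- beaker_medium: The second largest of four loose, straight-sided, open round beakers of unglazed buff fired clay: 52 mm outside diameter, 76 mm tall, wall 4 mm, at most 0.35 kg. It starts upright on the table among the others. Origin: centre of its underside; z up.
- beaker_large: The largest of four loose, straight-sided, open round beakers of unglazed buff fired clay: 62 mm outside diameter, 94 mm tall, wall 4 mm, at most 0.35 kg. It starts upright on the table among the others. Origin: centre of its underside; z up.
- bat_a: One of four identical fixed round cream plaster discs, 80 mm across, 6 mm thick, in a straight row about 92 mm apart (each up to 5 mm off) on a fixed plywood board (110 x 400 x 18 mm) lying across the table beyond the beakers, turned up to 0.15 rad. The letters do not tell the order in the row. Origin: centre of its underside, 18 mm above the table (its top: 24 mm); z up.
- bat_b: One of four identical fixed round cream plaster discs, 80 mm across, 6 mm thick, in a straight row about 92 mm apart (each up to 5 mm off) on a fixed plywood board (110 x 400 x 18 mm) lying across the table beyond the beakers, turned up to 0.15 rad. The letters do not tell the order in the row. Origin: centre of its underside, 18 mm above the table (its top: 24 mm); z up.
- bat_c: One of four identical fixed round cream plaster discs, 80 mm across, 6 mm thick, in a straight row about 92 mm apart (each up to 5 mm off) on a fixed plywood board (110 x 400 x 18 mm) lying across the table beyond the beakers, turned up to 0.15 rad. The letters do not tell the order in the row. Origin: centre of its underside, 18 mm above the table (its top: 24 mm); z up.
- bat_d: One of four identical fixed round cream plaster discs, 80 mm across, 6 mm thick, in a straight row about 92 mm apart (each up to 5 mm off) on a fixed plywood board (110 x 400 x 18 mm) lying across the table beyond the beakers, turned up to 0.15 rad. The letters do not tell the order in the row. Origin: centre of its underside, 18 mm above the table (its top: 24 mm); z up.
- brush_pot: White stoneware pot, 76 mm across and 95 mm tall, holding paint brushes that stand up to 200 mm above the table within the pot's outline. It stands on the table just off one end of the row of discs, its centre about 130 mm from the centre of the end disc; which end changes. Origin: centre of its underside.
- paint_can: Steel paint can with a paper band and black lid, 79 mm across and 95 mm tall, on the table just off the other end of the row, about 130 mm from the end disc. Origin: centre of its underside.

How it is judged (in metres and radians):
At the end, for the whole second after the job is handed in: Each beaker stands upright (within 0.1 rad), released and at rest on a disc, its centre within 15 mm of the disc's centre; counted from the brush pot the row runs smallest, second smallest, second largest, largest ((horizontal distance between beaker_tiny and bat_a below 0.015 m or horizontal distance between beaker_tiny and bat_b below 0.015 m or horizontal distance between beaker_tiny and bat_c below 0.015 m or horizontal distance between beaker_tiny and bat_d below 0.015 m) and horizontal distance between beaker_tiny and brush_pot between 0.06 and 0.178 m and height (world z) of beaker_tiny between 0.021 and 0.029 m and angle between each of beaker_tiny, beaker_small, beaker_medium, beaker_large's own z axis and vertical below 0.1 rad and linear speed of each of beaker_tiny, beaker_small, beaker_medium, beaker_large below 0.03 m/s and (horizontal distance between beaker_small and bat_a below 0.015 m or horizontal distance between beaker_small and bat_b below 0.015 m or horizontal distance between beaker_small and bat_c below 0.015 m or horizontal distance between beaker_small and bat_d below 0.015 m) and horizontal distance between beaker_small and brush_pot between 0.178 and 0.27 m and height (world z) of beaker_small between 0.021 and 0.029 m and (horizontal distance between beaker_medium and bat_a below 0.015 m or horizontal distance between beaker_medium and bat_b below 0.015 m or horizontal distance between beaker_medium and bat_c below 0.015 m or horizontal distance between beaker_medium and bat_d below 0.015 m) and horizontal distance between beaker_medium and brush_pot between 0.27 and 0.362 m and height (world z) of beaker_medium between 0.021 and 0.029 m and (horizontal distance between beaker_large and bat_a below 0.015 m or horizontal distance between beaker_large and bat_b below 0.015 m or horizontal distance between beaker_large and bat_c below 0.015 m or horizontal distance between beaker_large and bat_d below 0.015 m) and horizontal distance between beaker_large and brush_pot between 0.362 and 0.5 m and height (world z) of beaker_large between 0.021 and 0.029 m); the robot touches nothing.
It fails at once if a beaker is dropped onto the discs: faster than 0.5 m/s within 25 mm above a disc's top (((horizontal distance between beaker_tiny and bat_a below 0.045 m or horizontal distance between beaker_tiny and bat_b below 0.045 m or horizontal distance between beaker_tiny and bat_c below 0.045 m or horizontal distance between beaker_tiny and bat_d below 0.045 m) and height (world z) of beaker_tiny below 0.05 m and linear speed of beaker_tiny above 0.5 m/s) or ((horizontal distance between beaker_small and bat_a below 0.045 m or horizontal distance between beaker_small and bat_b below 0.045 m or horizontal distance between beaker_small and bat_c below 0.045 m or horizontal distance between beaker_small and bat_d below 0.045 m) and height (world z) of beaker_small below 0.05 m and linear speed of beaker_small above 0.5 m/s) or ((horizontal distance between beaker_medium and bat_a below 0.045 m or horizontal distance between beaker_medium and bat_b below 0.045 m or horizontal distance between beaker_medium and bat_c below 0.045 m or horizontal distance between beaker_medium and bat_d below 0.045 m) and height (world z) of beaker_medium below 0.05 m and linear speed of beaker_medium above 0.5 m/s) or ((horizontal distance between beaker_large and bat_a below 0.045 m or horizontal distance between beaker_large and bat_b below 0.045 m or horizontal distance between beaker_large and bat_c below 0.045 m or horizontal distance between beaker_large and bat_d below 0.045 m) and height (world z) of beaker_large below 0.05 m and linear speed of beaker_large above 0.5 m/s)).
It fails at once if a beaker is knocked over (tilted more than 0.7 rad) (angle between any of beaker_tiny, beaker_small, beaker_medium, beaker_large's own z axis and vertical above 0.7 rad).
It fails at once if the brush pot is pushed more than 25 mm or tipped (distance of brush_pot from where it was at the start of the episode above 0.025 m or angle between brush_pot's own z axis and vertical above 0.4 rad).
It fails at once if the paint can is pushed more than 25 mm or tipped (distance of paint_can from where it was at the start of the episode above 0.025 m or angle between paint_can's own z axis and vertical above 0.4 rad).
It also fails if it takes over 90 s, if anything falls off the work surface, if the arm or the gripper's body presses on something with over 40 N, if the wrist force passes 120 N, or if a joint passes its speed limit or range.

## Working session

There is one attempt and no reset: what is moved stays moved. The work goes in short steps, each a Python script; the robot and the scene stay as the last script left them, time stands still between calls to the robot, and variables do not carry over. Pictures are saved under pics/ and viewed, at most 14 in all, crops included, and the job is handed in when it is done.

```bash
mkdir -p pics; python3 - <<'E'
from workcell import env
import cv2,numpy as np
for n in("top","scene"):
    f=env.grab_frame(n); cv2.imwrite(f"pics/{n}0.png",f["image"])
    print(n,f["position"],f["orientation"],f["fx"],f["D"])
    for t in ["beaker_tiny","beaker_small","beaker_medium","beaker_large","bat_a","brush_pot","paint_can"]:
        print(t,[(np.round(d["xyz"],3).tolist(),round(d["score"],2)) for d in env.search_frame(f,t)])
print(env.read_state()["clock"],env.read_state()["tool_rot"])
E
```

```text
top [0.42422194 0.00485176 0.76188642] [ 12.93749353   0.12882058 -92.3067521 ] 434.07437429901177 [-0.08645052  0.          0.          0.          0.        ]
beaker_tiny [([0.441, -0.071, 0.022], 0.64)]
beaker_small [([0.453, 0.105, 0.029], 0.7)]
beaker_medium [([0.447, 0.243, 0.04], 0.96)]
beaker_large [([0.454, -0.275, 0.052], 0.77)]
bat_a [([0.655, -0.083, 0.025], 0.73), ([0.665, -0.177, 0.024], 0.72), ([0.636, 0.092, 0.025], 0.66), ([0.651, 0.011, 0.022], 0.57)]
brush_pot [([0.666, -0.292, 0.085], 0.59), ([0.438, -0.072, 0.026], 0.34), ([0.623, 0.227, 0.091], 0.33)]
paint_can [([0.62, 0.224, 0.092], 0.68), ([0.452, -0.274, 0.053], 0.37)]
scene [1.07365816 0.12397409 0.63001146] [ 41.41514218  -0.43310756 100.55380843] 478.73997738757566 [-0.03384228  0.          0.          0.          0.        ]
beaker_tiny [([0.455, -0.067, 0.03], 0.87)]
beaker_small [([0.467, 0.101, 0.038], 0.85)]
beaker_medium [([0.47, 0.238, 0.052], 0.56), ([0.468, 0.104, 0.039], 0.25)]
beaker_large [([0.472, -0.253, 0.064], 0.78), ([0.676, -0.174, 0.021], 0.17)]
bat_a [([0.641, 0.098, 0.026], 0.9), ([0.65, 0.014, 0.025], 0.73), ([0.672, -0.174, 0.024], 0.63), ([0.659, -0.082, 0.02], 0.6)]
brush_pot [([0.686, -0.289, 0.091], 0.9)]
paint_can []
0.8 [-1.79999153e+02  1.57334172e-03 -1.55888793e+02]
```

View pics/top0.png

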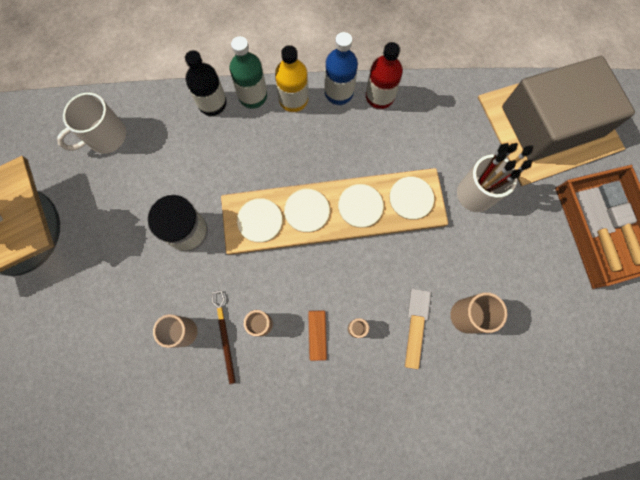

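View pics/scene0.png

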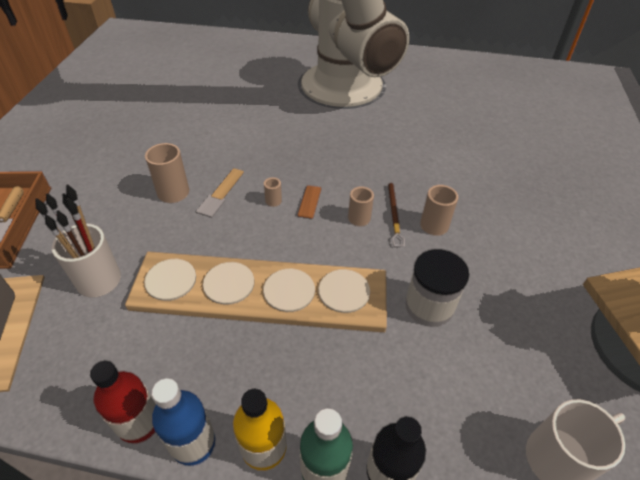

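The pot is at the right of the top view (490,185) and the can at the left (175,222). The discs sit between them at x≈260, 307, 361 and 412. The beakers are medium (175,331), small (257,323), tiny (359,328) and large (480,314). Next I'll refine the positions with a silhouette fit over both views.

```bash
cat > h.py <<'E'
from workcell import env
import cv2,numpy as np,json
from scipy.optimize import least_squares
from scipy.spatial.transform import Rotation as Rn
H=dict(tiny=(.016,.046),small=(.021,.060),medium=(.026,.076),large=(.031,.094))
def project(f,P):
    R=Rn.from_euler("xyz",f["orientation"],degrees=True).as_matrix()
    R=R@np.diag([1,-1,-1.]); K=np.array([[f["fx"],0,f["cx"]],[0,f["fy"],f["cy"]],[0,0,1]])
    return cv2.projectPoints(np.asarray(P,float),cv2.Rodrigues(R.T)[0],-R.T@f["position"],K,np.array(f["D"]))[0][:,0]
def sil(f,x,y,r,z0,z1):
    a=np.linspace(0,2*np.pi,60,endpoint=False)
    P=[[x+r*np.cos(t),y+r*np.sin(t),z] for z in(z0,z1) for t in a]
    m=cv2.moments(cv2.convexHull(project(f,P).astype(np.float32)))
    return np.array([m["m10"],m["m01"]])/m["m00"],m["m00"]
def fit(frames,thing,guess,r,z0,z1,log=True):
    obs=[]
    for f in frames:
        c0,A=sil(f,*guess,r,z0,z1); best=None
        for d in env.trace(f,thing):
            m=d["mask"]; ys,xs=np.nonzero(m)
            if len(xs)==0: continue
            c=np.array([xs.mean(),ys.mean()]); e=np.linalg.norm(c-c0)
            if e<25 and .8<len(xs)/A<1.25 and (best is None or e<best[0]): best=(e,c)
        obs.append(None if best is None else best[1])
    def res(p): return np.concatenate([sil(f,*p,r,z0,z1)[0]-o for f,o in zip(frames,obs) if o is not None])
    if all(o is None for o in obs): print(thing,"no mask");return list(guess)
    s=least_squares(res,guess)
    if log: print(thing,np.round(s.x,4),"views",[o is not None for o in obs],"res",np.round(s.fun,1))
    return s.x.tolist()
E
python3 - <<'E'
from h import *
fr=[env.grab_frame("top"),env.grab_frame("scene")]
out={}
for n,g in dict(tiny=(.447,-.07),small=(.458,.103),medium=(.457,.243),large=(.46,-.265)).items():
    out[n]=fit(fr,"beaker_"+n,g,H[n][0],0,H[n][1])
out["discs"]=[fit(fr,"bat_a",g,.04,.018,.024) for g in[(.668,-.175),(.657,-.083),(.65,.012),(.639,.095)]]
out["pot"]=fit(fr[:1],"brush_pot",(.67,-.29),.038,0,.095)
out["can"]=fit(fr,"paint_can",(.63,.23),.0395,0,.095)
D=np.array(out["discs"]);print(np.linalg.norm(np.diff(D,axis=0),axis=1),np.degrees(np.arctan2(*(D[-1]-D[0]))))
json.dump(out,open("pose.json","w"));print(env.read_state()["clock"])
E
```

```text
beaker_tiny [ 0.4415 -0.066 ] views [True, True] res [ 0.   0.3 -0.   0.6]
beaker_small [0.4553 0.0981] views [True, True] res [-0.6  0.5 -0.7  0.6]
beaker_medium [0.446  0.2342] views [True, True] res [-0.1  0.7 -0.3  0.7]
beaker_large [ 0.453  -0.2628] views [True, True] res [-0.   0.7 -0.2  0.8]
bat_a [ 0.6654 -0.179 ] views [True, True] res [ 0.3  0.7 -0.   0.7]
bat_a [ 0.655  -0.0852] views [True, True] res [-0.1  0.8 -0.2  0.8]
bat_a [0.6504 0.0111] views [True, True] res [-0.8  0.7 -0.5  0.4]
bat_a [0.6361 0.0949] views [True, True] res [-0.3  0.7 -0.4  0.6]
brush_pot [ 0.6855 -0.3146] views [True] res [-0. -0.]
paint_can [0.6258 0.2306] views [True, True] res [ 0.3  1.1 -0.3  1.5]
[0.09436959 0.09640496 0.0850271 ] -6.098338733662523
1.85
```

```bash
cat >> h.py <<'E'
OFF=dict(tiny=.009,small=.016,medium=.032,large=.050) # TCP height above the underside when gripping
def pick_place(n,b,d,yaw):
    o=[180,0,yaw]; k=OFF[n]; zc=k+.15
    env.gripper_to(1.0)
    env.goto([*b,zc],o)
    if env.move_straight([*b,k],rate=.12,force_limit=10): print("contact on descent",env.read_state()["position"])
    env.gripper_to(0.0,grasp_force=15)
    s=env.read_state();print(n,"opening mm",s["opening"]*87,"ff",s["finger_force"])
    env.move_straight([*b,zc],rate=.15)
    env.move_straight([*d,zc],rate=.25)
    env.move_straight([*d,k+.024+.012],rate=.15)
    print("touch",env.move_straight([*d,k+.024-.004],rate=.02,force_limit=2.5),env.read_state()["position"][2]-k, "open",env.read_state()["opening"]*87)
    env.gripper_to(min(1,s["opening"]+.25)); 
    env.move_straight([*d,k+.2],rate=.12); env.gripper_to(1.0)
    print("clock",env.read_state()["clock"])
E
python3 - <<'E'
from h import *
p=json.load(open("pose.json"))
for y in(96,-84):
    for q in [(p["tiny"],.009),(p["discs"][0],.033),(p["medium"],.032),(p["discs"][3],.07),(p["large"],.2)]:
        j=env.inverse_kinematics([*q[0],q[1]],[180,0,y]);print(y,None if j is None else np.round(j,0))
pick_place("tiny",p["tiny"],p["discs"][0],-84)
f=env.grab_frame("scene");cv2.imwrite("pics/s1.png",f["image"])
fit([f],"beaker_tiny",p["discs"][0],.016,.024,.07)
E
```

```text
96 [ 12.  22. -39.   0. -29. 174.]
96 [  -2.   38.   -2.    0.  -50. -172.]
96 [ 46.  24. -30.   0. -36. 140.]
96 [ 23.  32.  -8.   0. -51. 163.]
96 [ -12.   13.  -16.    0.  -61. -162.]
-84 [ 12.  22. -39.   0. -29.  -6.]
-84 [ -2.  38.  -2.   0. -50.   8.]
-84 [ 46.  24. -30.   0. -36. -40.]
-84 [ 23.  32.  -8.   0. -51. -17.]
-84 [-12.  13. -16.   0. -61.  18.]
tiny opening mm 31.039828985641428 ff 14.98770515932847
touch True 0.023952582803279603 open 31.26897602984616
clock 13.3833
beaker_tiny [ 0.6628 -0.1807] views [True] res [ 0. -0.]
```

View pics/s1.png

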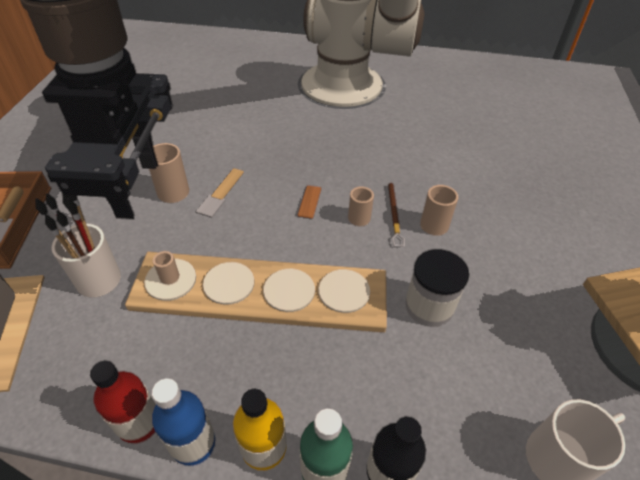

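The tiny beaker stands upright on the disc next to the pot, at about (167,268) in the scene view, and the fit puts it about 3 mm off centre. I'll do the remaining three the same way.

```bash
python3 - <<'E'
from h import *
p=json.load(open("pose.json"))
for i,n in enumerate(["small","medium","large"],1):
    pick_place(n,p[n],p["discs"][i],-84)
    f=env.grab_frame("scene")
    x=fit([f],"beaker_"+n,p["discs"][i],H[n][0],.024,.024+H[n][1])
    if np.linalg.norm(np.subtract(x,p["discs"][i]))>.012: print("check");break
cv2.imwrite("pics/s2.png",f["image"])
E
```

```text
small opening mm 41.0877932499519 ff 14.999952584321363
touch True 0.02393938053054956 open 41.10599270163799
clock 24.2
beaker_small [ 0.6536 -0.0846] views [True] res [-0.  0.]
medium opening mm 52.1527791896196 ff 14.9997540795448
touch True 0.02406085240633385 open 52.155404965704484
clock 34.9583
beaker_medium [0.6483 0.0117] views [True] res [-0. -0.]
large opening mm 60.75352267502657 ff 14.992966569507686
touch True 0.024050074027666554 open 60.270792295076575
clock 45.6917
beaker_large [0.634  0.0952] views [True] res [ 0. -0.]
```

View pics/s2.png

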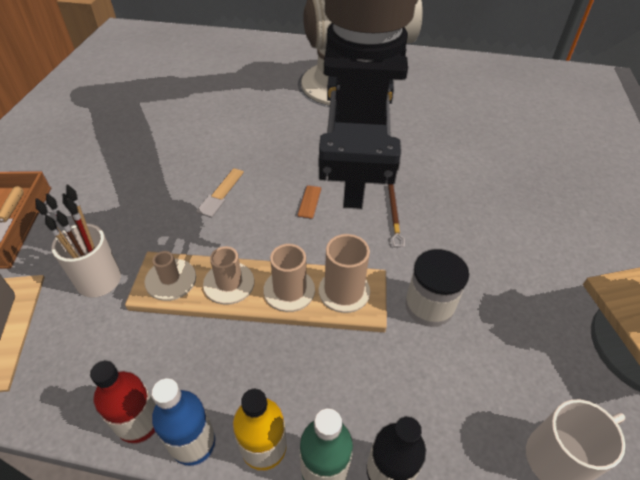

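All four stand upright and centred in size order from the pot: (166,268), (226,268), (289,272) and (346,270). The gripper is clear, so I'm handing the job in.

```bash
python3 -c "
from workcell import env
print(env.close_job())"
```

```text
the job is handed in; nothing more can be done
None
```

The four beakers stand upright on the discs in size order from brush pot to paint can, each about 1–3 mm off its disc's centre by the camera fit, with pot and can untouched; I handed the job in after about 46 s, but no verdict came back.

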